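Turn a clock plate over on the turnover chute and lay it in the assembly nest

TASK

The brass clock plate lies with its steel bridge upwards and has to go into the assembly nest the other way up. Let it tip over the bar of the turnover chute, so that it flips and slides out against the stop with the bridge underneath; then take it from there and lay it bridge down in the nest, flat on both lands between the dowels. Do not push the screw tray, the tweezers or the oil cup about.

Things in the scene. Friction and masses are not known exactly. Their poses are not given: they have to be found in the camera images.
- plate_centre (a point): Centre (half-way up) of the loose brass clock plate: 90 mm long (its x), 60 mm wide (its y), 5 mm thick, 150 to 310 g, alike end for end. A steel bridge, 44 (x) x 12 (y) x 6 mm high, sits on the middle of one side; the other side is flat. z points out of the bridge side: up at the start, when the plate lies flat on the bench mat (z = 0). Held by its long edges, 60 mm apart.
- turnover_chute: Fixed metal chute at the robot's right. Origin: underside centre of the grey base (250 mm in x, 150 in y); z up, x level, towards its high end. Two slippery white strips, 32 mm apart inside, 50 over all, rise along +x from a stop (13 mm high): a 100 mm run-out at 0.17 rad, then a slide at 0.5 rad. The bridge runs in the channel between them. A smooth 12 mm bar crosses over the slide, along y.
- bar_top (a point): Middle of the top line of the bar, 160 mm above the bench; axes as the chute's; its uprights stand 130 mm apart. A plate let go level here, its length along x, its middle 15 to 35 mm beyond (+x) this line and its underside 2 to 10 mm above it, within 4 mm in y and 3 degrees, falls nose first behind the bar, flips, and slides out under it (-x) to the stop in 1 to 2 s. Side walls end 35 mm lower.
- landing (a point): Where the centre of the flipped plate comes to rest: bridge down, short edge against the stop, within 4 mm in y; 75 mm in front of the bar (-x), 117 mm below its top. Its axes are the chute's, level; the plate slopes 0.17 rad, +x end higher. The middle 45 mm of each long edge is free for fingers, from above or square to the slope, 25 mm deep; it overhangs the strips 5 mm. Guides stand at the ends.
- nest_seat (a point): Where the plate's centre must come to rest in the nest, 28.5 mm above the bench; axes as the nest's. The nest is a fixed grey plate, 132 (x) x 98 (y) x 10 mm, with two black lands along x, 28 mm apart inside, tops 26 mm above the bench; the bridge hangs between them. The plate's length goes along x, either way round. An upright wooden panel, 275 mm high, stands between nest and chute.
- assembly_nest: The nest itself, origin under its centre on the bench, x along its length. Eight steel dowels with tapered tips rise 9 mm above the lands round the plate's place with play: two at each end (3 mm off, y = +20 and -20 mm), two at each long side (2.5 mm off, x = +36 and -36 mm). Between the side dowels 60 mm of each long edge stand free for fingers, with 15 mm of depth below the plate.
- screw_tray: Bystander: round aluminium tray with screws, 74 mm across, 9 mm high; origin at its underside.
- tweezers: Bystander: dark steel tweezers, 141 mm long, lying on the bench mat.
- oil_cup: Bystander: small white oil cup with a stick in it, 28 mm across, 58 mm high; origin at its underside.

How it is judged:
By the outcome, as a careful person would: the job done as asked, in the order asked, and still so for the second after the job is handed in, with the robot touching nothing.
It also fails if it takes over 70 s, if anything falls off the work surface, if the arm or the gripper's body presses on something with over 40 N, if the wrist force passes 120 N, or if a joint passes its speed limit or range.

ROBOT

A 6-joint arm with a two-finger parallel gripper is mounted at the origin on a cart in front of the work surface, level with it; the furniture and walls round the work are solid. World frame = base frame: x ahead of the robot, y to its left, z up, the work surface at z = 0. Lengths are in m, angles in rad, forces in N, time in s.
With the tool pointing down it reaches from about 0.375 to 0.9 m from the base axis. Payload 3.1 kg.
Tool frame: the origin (TCP) lies on the centre line of the jaws, within the pads' length; the fingertips stand robot.nose_length ahead of it and the grasp point (between the pads) lies 6 mm ahead of it (robot.nose_length is the distance from the TCP to the fingertips, in m); z points along the fingers, y is the line along which they close (so a half turn about z gives the same grasp; the last joint's range is limited). The gripper opens to 87 mm and grips with 3 to 60 N. Pads are 19 mm wide; open, the fingers measure 117 mm over their backs; the gripper's body (75 mm by 190 mm) begins 51 mm behind the grasp point.
Start: joints at [-1.3, 0.527, 1.433, -0, 1.181, -0.178], TCP at [0.271, -0.563, 0.248] pointing down, gripper open.
Joint ranges: [-3.08, 3.08], [-0.75, 2.2], [0.22, 2.44], [-1.43, 4.57], [0, 2.65], [-2.85, 2.85]. Speed limits (rad/s): [2.79, 2.79, 3.14, 3.14, 3.14, 3.14].

INTERFACE

Orientations are given as a unit quaternion [x, y, z, w].
In Python, from rig import robot gives the robot as it stands.
- The arm moves only by the shell command python3 -m crank 'ROWS' [FORCE]. ROWS is JSON, one flat list of numbers, 7 for each row, row after row: the shift along the tool's x, y, z in mm, then the turn, a rotation vector about the tool's x, y, z in degrees, then the closure in counts, from 0 (fully open) to 255 (shut). In form: [x, y, z, ax, ay, az, fingers, x, y, z, ax, ay, az, fingers, ...]. A call has exactly 5 rows; each row is the pose to reach, as a shift and turn from the pose commanded when the call began, along the tool's axes at that moment; what a row does not reach only later rows make up. A row lasts 1/12 s, in which the tool goes at most 41.7 mm and 7.16 degrees, less where a joint would pass 70% of its speed; a pose out of reach is approached as far as the arm can. A call with a gripper value outside its range is refused whole. The fingers move at their own pace and stop on an object; FORCE is the grip in N (left out, the last holds). Time passes only in rows, so rows that repeat a pose let the fingers close, or fill a call up. It gives the time, the measured TCP pose, the force, the opening and the grip force at its end, in the units of the state.
- robot.get_obs(): the state, without advancing time (a new reading comes with each control period).
- robot.camera(name): name is "scene" or "top"; returns a dict with "pixels" (420x560x3 uint8, red, green, blue), "intrinsics" (3x3 intrinsics, pixels), "extrinsics" (4x4, takes a point from camera to world coordinates). Camera axes: x right, y down, z forward; pixel columns grow to the right and rows downward; lengths in m; the calibration is good to about 2 mm. A picture is of the moment at which its call begins. There is no depth.
- robot.hand_in(): hands the job in; it is judged then, once.
The state is a dict: "time": time; "q": joint angles; "joint_velocities": joint speeds; "joint_torque": joint torques, N m; "position": TCP position; "tool_rot": TCP orientation; "ft_force": force on the tool from outside, world axes, zero at the start; "moment": the same for the moment, N m; "grip_width": finger opening in m; "grip_force": force on a finger pad.
Only numpy, scipy, OpenCV 4.12 (cv2) and the standard library are available. Lean on these libraries where they do the work, as an engineer would, in place of code of your own. Each camera call takes 0.05 s, during which the arm holds its last target. There are 200 camera calls.

## Working session

There is one attempt and no reset: what is moved stays moved. The work goes in short steps, Python scripts to look and compute and a shell command to move; the robot and the scene stay as the last step left them, time stands still between calls to the robot, and variables do not carry over. Pictures are saved under pics/ and viewed, at most 10 in all, crops included, and the job is handed in when it is done.

```bash
mkdir -p pics; ls; python3 - <<'E'
from rig import robot
import cv2,numpy as np
for n in("scene","top"):
    c=robot.camera(n);cv2.imwrite(f"pics/{n}0.png",c["pixels"][:,:,::-1]);print(n,c["intrinsics"].tolist(),np.round(c["extrinsics"],3).tolist())
print(robot.get_obs(),robot.nose_length)
E
```

```text
pics
scene [[517.2875975897643, 0.0, 273.98083187140463], [0.0, 517.2875975897643, 213.81296458851594], [0.0, 0.0, 1.0]] [[-0.215, -0.611, 0.762, -0.391], [-0.977, 0.131, -0.171, 0.253], [0.005, -0.781, -0.625, 0.877], [0.0, 0.0, 0.0, 1.0]]
top [[499.7134366968535, 0.0, 270.70895773246997], [0.0, 499.7134366968535, 201.22615721602816], [0.0, 0.0, 1.0]] [[-0.026, -0.993, 0.116, 0.387], [-0.999, 0.029, 0.028, 0.027], [-0.031, -0.115, -0.993, 1.431], [0.0, 0.0, 0.0, 1.0]]
{'time': 0.1, 'q': array([-1.30050180e+00,  5.28344758e-01,  1.43378338e+00,  2.70528138e-07,
        1.18140008e+00, -1.78481878e-01]), 'joint_velocities': array([-0.00018015, -0.00150914, -0.00306779, -0.00136213,  0.00118019,
       -0.00101153]), 'joint_torque': array([ 8.40072084e-05, -4.40984666e+01, -1.77149999e+01,  6.34676311e-02,
        5.33199264e-02, -3.70152702e-05]), 'position': array([ 0.27103446, -0.56249123,  0.24668399]), 'tool_rot': array([ 9.74929976e-01,  2.22509788e-01, -4.42866718e-05, -9.66766394e-04]), 'ft_force': array([ 0.25279532, -0.59731741,  0.40349611]), 'moment': array([-0.04418483, -0.00716723,  0.04224533]), 'grip_force': 0.0, 'grip_width': 0.08705573770471887} 0.025
```

View pics/scene0.png

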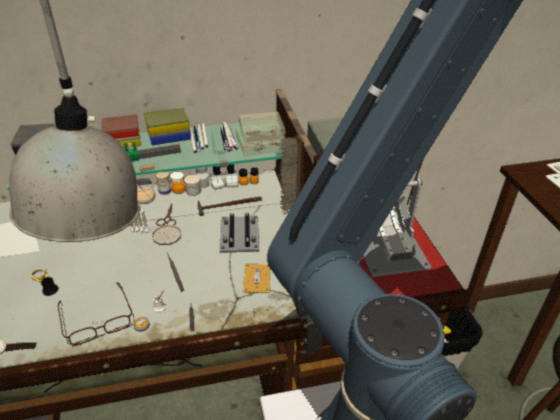

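View pics/top0.png

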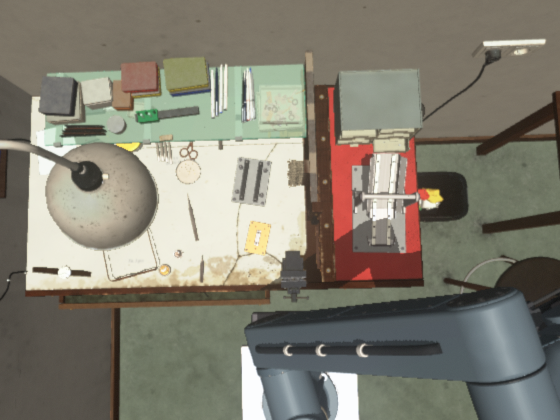

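The top view shows the plate at (257,237), the nest at (252,180), the panel at column ~313 and the chute at (380,207) with its bar at row ~197. The scene view shows the plate at (257,278) and the nest at (240,232), with the chute partly hidden by the arm. Next I'll take zoomed crops for the details.

```bash
cat > h.py <<'E'
import numpy as np,cv2
from rig import robot
from scipy.spatial.transform import Rotation as R
def cast(c,uv,z):
    K,T=c["intrinsics"],c["extrinsics"]
    uv=np.atleast_2d(np.asarray(uv,float))
    d=np.c_[uv,np.ones(len(uv))]@np.linalg.inv(K).T@T[:3,:3].T
    return T[:3,3]+d*((z-T[2,3])/d[:,2])[:,None]
def proj(c,P):
    K,T=c["intrinsics"],c["extrinsics"]
    p=(np.atleast_2d(P)-T[:3,3])@T[:3,:3]@K.T
    return p[:,:2]/p[:,2:]
E
python3 - <<'E'
from h import *
c=robot.camera("top");p=c["pixels"][:,:,::-1]
cv2.imwrite("pics/zl.png",cv2.resize(p[145:265,215:345],None,fx=5,fy=5,interpolation=cv2.INTER_CUBIC)[:600,:650])
cv2.imwrite("pics/zr.png",cv2.resize(p[140:260,330:450],None,fx=5,fy=5,interpolation=cv2.INTER_CUBIC))
for n in("top","scene"):
    c=robot.camera(n);p=c["pixels"]
    h=cv2.cvtColor(p,cv2.COLOR_RGB2HSV)
    m=cv2.inRange(h,(12,120,120),(28,255,255));
    k,l,s,ce=cv2.connectedComponentsWithStats(m)
    for i in range(1,k):
        if s[i,4]>150:
            ct=cv2.findContours((l==i).astype(np.uint8),0,1)[0][0]
            r=cv2.minAreaRect(ct);b=cv2.boxPoints(r);w=cast(c,b,.005)
            print(n,s[i],np.round(cast(c,r[0],.005),4),np.round(w[:,:2],4).tolist(),np.linalg.norm(np.diff(w,axis=0),axis=1))
E
```

```text
top [426 189  17  14 173] [[ 0.5566 -0.3995  0.005 ]] [[0.5759, -0.3781], [0.5745, -0.4233], [0.5373, -0.4209], [0.5386, -0.3758]] [0.04523145 0.03735212 0.04509766]
scene [149 122  40  12 253] [[1.2062 0.2642 0.005 ]] [[1.2206, 0.3314], [1.2373, 0.1965], [1.1918, 0.197], [1.1763, 0.3294]] [0.13595513 0.04549445 0.13325739]
scene [244 264  26  29 600] [[0.4464 0.1064 0.005 ]] [[0.4985, 0.127], [0.4859, 0.0682], [0.3971, 0.0871], [0.4091, 0.1425]] [0.06013185 0.09070869 0.05671121]
```

View pics/zl.png

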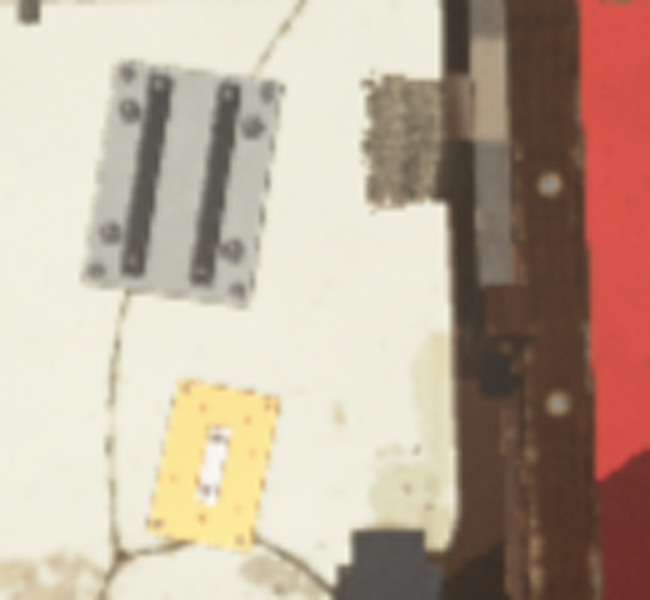

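View pics/zr.png

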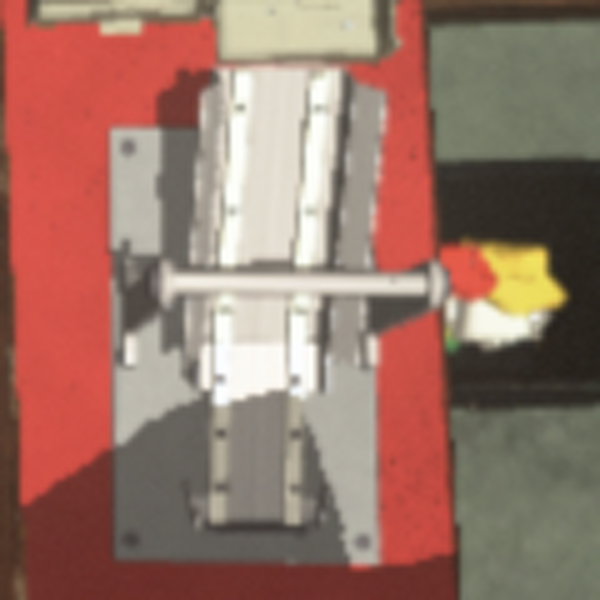

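The left crop shows the plate corners at (180,380), (280,398), (250,550) and (148,530), the nest lands at x≈147 and x≈217, and the panel at column ~490. The right crop shows the bar from (167,280) to (438,283), the strips' low end at row ~525 and the base corners at (112,128), (113,560) and (379,563). The high end points away from the robot.

```bash
python3 - <<'E'
from h import *
c=robot.camera("top");p=c["pixels"];h=cv2.cvtColor(p,cv2.COLOR_RGB2HSV)
def big(m,x0,y0,x1,y1,z,n=1,tag=""):
    q=np.zeros_like(m);q[y0:y1,x0:x1]=m[y0:y1,x0:x1]
    for ct in sorted(cv2.findContours(q,0,1)[0],key=cv2.contourArea)[::-1][:n]:
        r=cv2.minAreaRect(ct);b=cv2.boxPoints(r);w=cast(c,b,z);o=cast(c,r[0],z)[0]
        e=np.diff(w,axis=0);L=np.linalg.norm(e,axis=1);a=e[np.argmax(L)];
        print(tag,np.round(o,4),"L",np.round(L[:2],4),"ang",round(np.degrees(np.arctan2(a[1],a[0]))%180,1),np.round(r[0],1))
big(cv2.inRange(h,(10,70,120),(30,255,255)),240,215,275,262,.005,tag="plate")
big(cv2.inRange(h,(0,0,0),(179,80,125)),236,158,266,204,.026,n=2,tag="land")
big(cv2.inRange(h,(0,0,0),(179,80,200)),228,150,274,208,.010,tag="nest")
print("bar",np.round(cast(c,[[363,195.6],[417.2,196.2]],.154),4))
print("base",np.round(cast(c,[[352,165.2],[352.2,251.6],[405.4,252.2]],.006),4))
f=lambda x,y:(x/5+329.6,y/5+139.6)
print("strips top end",np.round(cast(c,[f(238,107),f(318,107)],.15),4),"low",np.round(cast(c,[f(219,488),f(295,488)],.03),4))
print("panel",np.round(cast(c,[f(490-575,200),],.275),4), np.round(cast(c,[[215+440/5,200],[215+475/5,200],[215+515/5,200]],.275),4))
s=robot.camera("scene");c=s;p=c["pixels"];h=cv2.cvtColor(p,cv2.COLOR_RGB2HSV)
big(cv2.inRange(h,(10,70,120),(30,255,255)),235,255,280,300,.005,tag="plate-s")
big(cv2.inRange(h,(0,0,0),(179,255,70)),225,210,258,252,.026,n=2,tag="land-s")
E
```

```text
plate [0.4494 0.1078 0.005 ] L [0.0925 0.0607] ang 167.9 [257.1 238. ]
land [0.616  0.1403 0.026 ] L [0.1146 0.0124] ang 170.0 [244.  179.5]
land [0.6091 0.101  0.026 ] L [0.1144 0.0119] ang 170.4 [257.8 181.5]
nest [0.6114 0.1216 0.01  ] L [0.1378 0.0986] ang 170.3 [251.  181.8]
bar [[ 0.544  -0.1748  0.154 ]
 [ 0.5383 -0.3124  0.154 ]]
base [[ 0.6513 -0.1708  0.006 ]
 [ 0.4037 -0.1603  0.006 ]
 [ 0.3981 -0.3093  0.006 ]]
strips top end [[ 0.6336 -0.2163  0.15  ]
 [ 0.6323 -0.2574  0.15  ]] low [[ 0.4417 -0.2177  0.03  ]
 [ 0.4406 -0.2597  0.03  ]]
panel [[ 0.5703 -0.0404  0.275 ]] [[ 0.523  -0.0164  0.275 ]
 [ 0.5225 -0.0327  0.275 ]
 [ 0.522  -0.0512  0.275 ]]
plate-s [0.4448 0.1067 0.005 ] L [0.0649 0.0938] ang 167.9 [256.5 278.5]
land-s [0.5948 0.1019 0.026 ] L [0.0105 0.1209] ang 169.7 [247.  230.5]
land-s [0.6014 0.1418 0.026 ] L [0.0105 0.1168] ang 171.1 [231. 231.]
```

```bash
python3 -m crank '[20,-23,-22,0,0,0,0,39,-46,-44,0,0,0,0,58,-68,-66,0,0,0,0,78,-91,-88,0,0,0,0,97,-114,-110,0,0,0,0]' 
python3 -m crank '[26,-30,0,0,0,0,0,52,-61,0,0,0,0,0,78,-91,0,0,0,0,0,104,-122,0,0,0,0,0,130,-152,0,0,0,0,0]'
python3 -m crank '[26,-30,0,0,0,0,0,52,-61,0,0,0,0,0,78,-91,0,0,0,0,0,104,-122,0,0,0,0,0,130,-152,0,0,0,0,0]'
python3 -m crank '[20,-24,0,0,0,7,0,40,-47,0,0,0,14,0,60,-70,0,0,0,21,0,80,-92,0,0,0,28,0,93,-109,0,0,0,35,0]'
python3 - <<'E'
from h import *
o=robot.get_obs();print(o["position"],R.from_quat(o["tool_rot"]).as_matrix().round(3).tolist(),o["q"].round(2))
s=robot.camera("scene")["pixels"][:,:,::-1];t=robot.camera("top")["pixels"][:,:,::-1]
a=cv2.resize(s[130:330,200:460],(780,600),interpolation=cv2.INTER_CUBIC);cv2.imwrite("pics/s1.png",a)
E
```

```text
time: 0.77
position: [0.3093, -0.4168, 0.3584]
tool_rot: [0.975, 0.222, 0.0, -0.0]
ft_force: [0.6, -0.2, -0.3]
grip_width: 0.0869
grip_force: 0.0
time: 1.18
position: [0.3602, -0.2229, 0.3578]
tool_rot: [0.975, 0.222, 0.0, 0.0]
ft_force: [0.7, 0.6, 0.4]
grip_width: 0.0872
grip_force: 0.0
time: 1.6
position: [0.4114, -0.0295, 0.3579]
tool_rot: [0.975, 0.222, 0.0, 0.0]
ft_force: [1.3, -0.4, -0.5]
grip_width: 0.0872
grip_force: 0.0
time: 2.02
position: [0.4484, 0.1091, 0.3578]
tool_rot: [0.998, -0.064, 0.001, -0.0]
ft_force: [-0.6, 0.2, 0.0]
grip_width: 0.0871
grip_force: 0.0
[0.44841369 0.10906533 0.35778346] [[0.992, -0.128, 0.001], [-0.128, -0.992, 0.0], [0.001, -0.001, -1.0]] [-0.    0.17  1.67  0.    1.3   1.69]
```

View pics/s1.png

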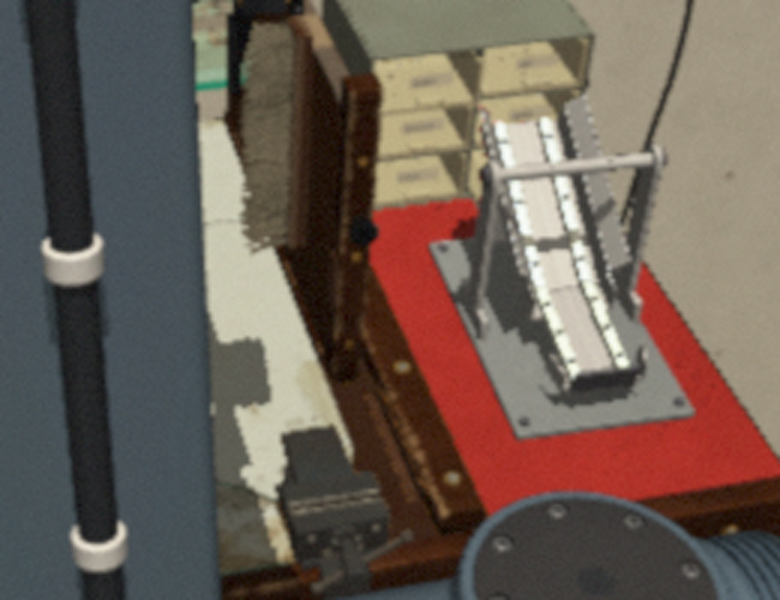

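The scene crop shows the bar from (490,172) to (658,155), the panel's near end at (360,80) and a dark vise at (330,490) at the bench front. I'll triangulate the vise and bar, since the gripper body may come close to the vise.

```bash
python3 - <<'E'
from h import *
s=robot.camera("scene");t=robot.camera("top")
def P(c):
    T=np.linalg.inv(c["extrinsics"]);return c["intrinsics"]@T[:3]
def tri(a,b):
    X=cv2.triangulatePoints(P(s),P(t),np.array(a,float).reshape(2,1),np.array(b,float).reshape(2,1));X=(X[:3]/X[3]).T
    print(X.round(4),"err",(proj(s,X)-a).round(1),(proj(t,X)-b).round(1))
f=lambda x,y:(200+(x+.5)/3-.5,130+(y+.5)/3-.5)
tri(f(315,432),(294,251)); 
tri(f(490,172),(363,195.6));tri(f(658,157),(417.2,196.2))
print("scene bar at .154",cast(s,[f(490,172),f(658,157)],.154).round(4))
E
```

```text
[[0.4089 0.0029 0.0344]] err [[-0.6 -0. ]] [[0.5 0.1]]
[[ 0.5439 -0.1743  0.1557]] err [[0.1 0. ]] [[-0.1 -0. ]]
[[ 0.5377 -0.3139  0.154 ]] err [[-0.6  0. ]] [[0.6 0.2]]
scene bar at .154 [[ 0.5462 -0.175   0.154 ]
 [ 0.5374 -0.3154  0.154 ]]
```

```bash
python3 -m crank '[0,0,40,0,0,1,0,0,0,80,0,0,2,0,0,0,120,0,0,2.8,0,0,0,160,0,0,2.8,0,0,0,200,0,0,2.8,0]' 
python3 -m crank '[0,0,30,0,0,0,0,0,0,60,0,0,0,0,0,0,80,0,0,0,0,0,0,80,0,0,0,0,0,0,80,0,0,0,0]' 
python3 - <<'E'
from h import *
o=robot.get_obs();print(o["position"],R.from_quat(o["tool_rot"]).as_matrix().round(3).tolist(),o["q"].round(2))
c=robot.camera("top");p=c["pixels"];cv2.imwrite("pics/t2.png",cv2.resize(p[200:290,210:310,::-1],None,fx=5,fy=5,interpolation=cv2.INTER_CUBIC))
E
```

```text
time: 2.63
position: [0.448, 0.1055, 0.1566]
tool_rot: [0.996, -0.086, 0.001, 0.0]
ft_force: [0.7, -0.5, -0.4]
grip_width: 0.0869
grip_force: 0.0
time: 3.05
position: [0.4475, 0.1059, 0.0771]
tool_rot: [0.996, -0.087, -0.001, 0.0]
ft_force: [-0.7, -0.3, -0.2]
grip_width: 0.0869
grip_force: 0.0
[0.44754219 0.10585969 0.07709279] [[0.985, -0.173, -0.003], [-0.173, -0.985, -0.0], [-0.002, 0.001, -1.0]] [-0.01  0.62  1.98 -0.    0.54  1.73]
```

```bash
python3 -m crank '[1,-2,20,0,0,2,0,1,-2,40,0,0,2,0,1,-2,50,0,0,2,0,1,-2,50.5,0,0,2,0,1,-2,50.5,0,0,2,0]' 
python3 -m crank '[0,0,0,0,0,0,255,0,0,0,0,0,0,255,0,0,0,0,0,0,255,0,0,0,0,0,0,255,0,0,0,0,0,0,255]' 30
python3 -m crank '[0,0,0,0,0,0,255,0,0,-8,0,0,0,255,0,0,-20,0,0,0,255,0,0,-40,0,0,0,255,0,0,-60,0,0,0,255]' 30
python3 -c "
from h import *
o=robot.get_obs();print(o['position'],R.from_quat(o['tool_rot']).as_matrix().round(3).tolist())"
```

```text
time: 3.52
position: [0.4497, 0.1086, 0.0278]
tool_rot: [0.995, -0.104, 0.0, -0.0]
ft_force: [-0.1, 0.5, 0.4]
grip_width: 0.0871
grip_force: 0.0
time: 3.93
position: [0.4495, 0.1087, 0.0275]
tool_rot: [0.995, -0.103, 0.0, 0.0]
ft_force: [-0.1, -3.0, 0.6]
grip_width: 0.0616
grip_force: 1.3
time: 4.35
position: [0.4484, 0.1089, 0.0874]
tool_rot: [0.995, -0.104, -0.001, 0.0]
ft_force: [0.4, -0.4, -1.8]
grip_width: 0.0591
grip_force: 30.0
[0.44839272 0.10885701 0.08738634] [[0.978, -0.206, -0.003], [-0.206, -0.978, 0.0], [-0.003, 0.0, -1.0]]
```

```bash
python3 -m crank '[0,0,-40,0,0,0,255,0,0,-80,0,0,0,255,0,0,-120,0,0,0,255,0,0,-160,0,0,0,255,0,0,-200,0,0,0,255]' 
python3 -m crank '[0,0,-40,0,0,0,255,9,15,-73,0,0,0,255,28,47,-73,0,0,0,255,47,79,-73,0,0,0,255,66,111,-73,0,0,0,255]'
python3 -m crank '[18,31,0,0,0,-3,255,36,62,0,0,0,-6,255,54,93,0,0,0,-9.5,255,72,125,0,0,0,-9.5,255,90,156,0,0,0,-9.5,255]'
python3 -c "
from h import *
o=robot.get_obs();print(o['position'],R.from_quat(o['tool_rot']).as_matrix().round(3).tolist(),o['q'])"
```

```text
time: 4.77
position: [0.4478, 0.109, 0.2891]
tool_rot: [0.995, -0.104, -0.001, -0.0]
ft_force: [0.7, 0.3, -2.1]
grip_width: 0.059
grip_force: 30.0
time: 5.18
position: [0.4904, -0.014, 0.3611]
tool_rot: [0.995, -0.103, 0.001, -0.0]
ft_force: [0.3, 0.5, -1.6]
grip_width: 0.0589
grip_force: 30.0
time: 5.6
position: [0.5462, -0.1858, 0.3596]
tool_rot: [1.0, -0.021, -0.001, -0.001]
ft_force: [0.8, -0.5, -2.7]
grip_width: 0.059
grip_force: 30.0
[ 0.54615919 -0.18581414  0.35958283] [[0.999, -0.042, -0.002], [-0.042, -0.999, 0.001], [-0.002, -0.001, -1.0]] [-5.21716542e-01  3.53457015e-01  1.40674464e+00  3.42877827e-04
  1.38367328e+00  1.09106574e+00]
```

```bash
python3 -m crank '[12,30,0,0,0,0,255,23,58,0,0,0,0,255,23,58,30,0,0,0,255,23,58,65,0,0,0,255,23,58,100,0,0,0,255]' 
python3 -m crank '[0,0,25,0,0,0,255,0,0,45,0,0,0,255,0,0,55,0,0,0,255,0,0,55,0,0,0,255,0,0,55,0,0,0,255]' 
python3 - <<'E'
from h import *
o=robot.get_obs();print(o['position'],R.from_quat(o['tool_rot']).as_matrix().round(3).tolist())
c=robot.camera("scene");p=c["pixels"]
cv2.imwrite("pics/s3.png",cv2.resize(p[140:280,320:470,::-1],None,fx=4,fy=4,interpolation=cv2.INTER_CUBIC))
E
```

```text
time: 6.02
position: [0.567, -0.244, 0.2591]
tool_rot: [1.0, -0.022, 0.0, -0.0]
ft_force: [-0.8, 0.1, -3.2]
grip_width: 0.0586
grip_force: 30.0
time: 6.43
position: [0.5674, -0.2434, 0.2051]
tool_rot: [1.0, -0.021, -0.0, -0.0]
ft_force: [0.1, 0.8, -2.8]
grip_width: 0.0587
grip_force: 30.0
[ 0.56739791 -0.24342074  0.20514746] [[0.999, -0.042, -0.0], [-0.042, -0.999, 0.0], [-0.001, -0.0, -1.0]]
```

View pics/s3.png

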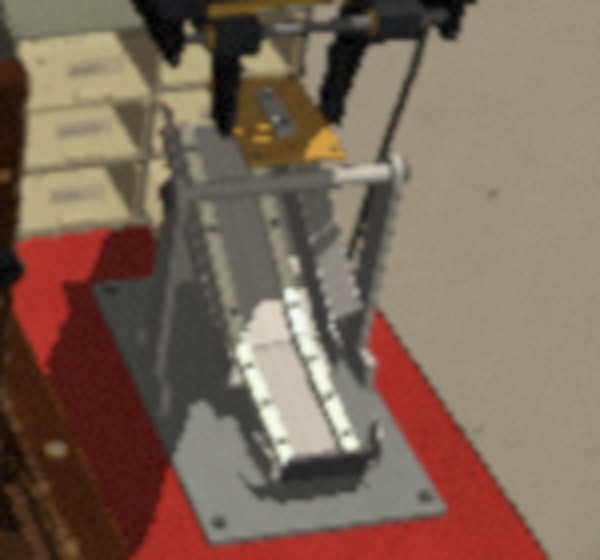

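The crop shows the plate held level, bridge up, above and behind the bar, with its near-edge corners at (245,163) and (345,158).

```bash
python3 - <<'E'
from h import *
s=robot.camera("scene");f=lambda x,y:(320+(x+.5)/4-.5,140+(y+.5)/4-.5)
print(cast(s,[f(245,165),f(345,160)],.178).round(4))
E
python3 -m crank '[0.5,0.5,6,0,0,0,255,0.5,0.5,11,0,0,0,255,0.5,0.5,11,0,0,0,255,0.5,0.5,11,0,0,0,255,0.5,0.5,11,0,0,0,255]'
```

```text
[[ 0.5296 -0.2105  0.178 ]
 [ 0.5221 -0.2703  0.178 ]]
time: 6.95
position: [0.568, -0.2441, 0.1942]
tool_rot: [1.0, -0.021, 0.0, 0.0]
ft_force: [-0.3, 0.0, -1.3]
grip_width: 0.0588
grip_force: 30.0
```

```bash
python3 -m crank '[-4,1,0,0,0,0,255,-4,1,0,0,0,0,255,-4,1,0,0,0,0,255,-4,1,0,0,0,0,0,-4,1,0,0,0,0,0]'
python3 -m crank '[0,0,0,0,0,0,0,0,0,0,0,0,0,0,0,0,0,0,0,0,0,0,0,0,0,0,0,0,0,0,0,0,0,0,0]'
python3 -m crank '[0,0,-30,0,0,0,0,0,0,-60,0,0,0,0,0,0,-90,0,0,0,0,0,0,-120,0,0,0,0,0,0,-120,0,0,0,0]'
python3 - <<'E'
from h import *
c=robot.camera("scene");p=c["pixels"]
cv2.imwrite("pics/s4.png",cv2.resize(p[140:280,320:470,::-1],None,fx=4,fy=4,interpolation=cv2.INTER_CUBIC))
c=robot.camera("top");p=c["pixels"]
cv2.imwrite("pics/t4.png",cv2.resize(p[140:260,330:450,::-1],None,fx=5,fy=5,interpolation=cv2.INTER_CUBIC))
E
```

```text
time: 7.37
position: [0.5642, -0.2452, 0.1945]
tool_rot: [1.0, -0.021, 0.0, 0.0]
ft_force: [-0.2, 0.2, 0.2]
grip_width: 0.0661
grip_force: 0.0
time: 7.78
position: [0.5639, -0.2449, 0.1941]
tool_rot: [1.0, -0.021, 0.0, 0.0]
ft_force: [-0.0, 0.2, 0.7]
grip_width: 0.0863
grip_force: 0.0
time: 8.2
position: [0.5669, -0.2467, 0.3212]
tool_rot: [1.0, -0.021, 0.006, 0.004]
ft_force: [0.9, -1.0, 0.9]
grip_width: 0.0872
grip_force: 0.0
```

View pics/s4.png

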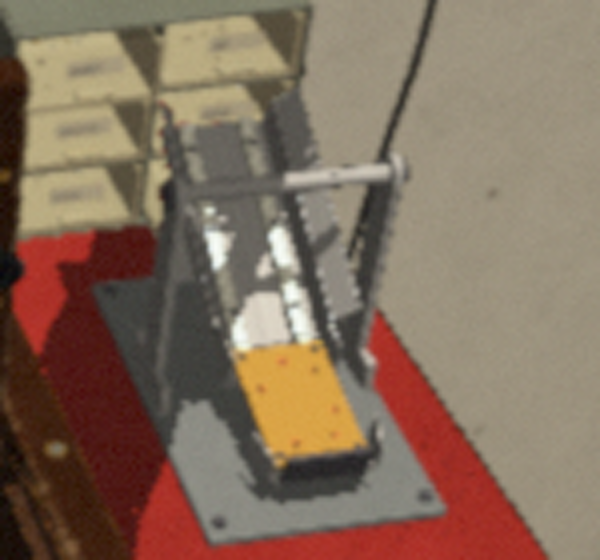

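The plate has flipped: it lies against the stop with its plain side up, corners at (238,355), (325,343), (368,448) and (285,465). I'll move the arm back, check the landing position by mask, then go down.

```bash
python3 -m crank '[-24,0,0,0,2,0,0,-48,0,0,0,4,0,0,-72,0,0,0,6,0,0,-96,0,0,0,8,0,0,-118,0,0,0,9.74,0,0]'
python3 - <<'E'
from h import *
def tr(n):
    c=robot.camera(n);p=c["pixels"];h=cv2.cvtColor(p,cv2.COLOR_RGB2HSV)
    m=cv2.inRange(h,(10,100,60),(30,255,255));g=proj(c,[.466,-.2405,.0455])[0].astype(int)
    q=np.zeros_like(m);q[g[1]-35:g[1]+35,g[0]-30:g[0]+30]=m[g[1]-35:g[1]+35,g[0]-30:g[0]+30]
    ct=max(cv2.findContours(q,0,1)[0],key=cv2.contourArea);r=cv2.minAreaRect(ct)
    M=cv2.moments(ct);u=(M['m10']/M['m00'],M['m01']/M['m00'])
    print(n,cast(c,u,.0455).round(4),cv2.contourArea(ct),cast(c,cv2.boxPoints(r),.0455).round(3).tolist())
tr("scene");tr("top")
o=robot.get_obs();print(o['position'],R.from_quat(o['tool_rot']).as_matrix().round(3).tolist())
E
```

```text
time: 8.72
position: [0.4437, -0.2386, 0.3121]
tool_rot: [0.996, -0.021, 0.084, 0.0]
ft_force: [-0.2, 0.2, 0.7]
grip_width: 0.0871
grip_force: 0.0
scene [[ 0.4633 -0.2368  0.0455]] 626.0 [[0.512, -0.213, 0.045], [0.528, -0.284, 0.045], [0.419, -0.262, 0.045], [0.405, -0.196, 0.045]]
top [[ 0.501  -0.2404  0.0455]] 88.0 [[0.508, -0.212, 0.046], [0.507, -0.267, 0.046], [0.487, -0.266, 0.046], [0.489, -0.211, 0.046]]
[ 0.44125118 -0.23757455  0.31166865] [[0.986, -0.044, 0.163], [-0.044, -0.999, -0.002], [0.163, -0.005, -0.987]]
```

```bash
python3 -m crank '[-8,1,38,0,0,0,0,-16,1,76,0,0,0,0,-24,1,114,0,0,0,0,-24,1,150,0,0,0,0,-24,1,150,0,0,0,0]'
python3 - <<'E'
from h import *
o=robot.get_obs();M=R.from_quat(o['tool_rot']).as_matrix();print(o['position'],M.round(3).tolist())
print("to go mm, tool axes:",(M.T@(np.array([.4634,-.2397,.0588])-o['position'])*1000).round(1))
E
```

```text
time: 9.23
position: [0.4447, -0.2378, 0.1543]
tool_rot: [0.997, -0.021, 0.079, -0.004]
ft_force: [-1.8, 0.1, -0.4]
grip_width: 0.0869
grip_force: 0.0
[ 0.444726  -0.2378347  0.1543193] [[0.987, -0.042, 0.157], [-0.043, -0.999, 0.005], [0.156, -0.012, -0.988]]
to go mm, tool axes: [ 3.6  2.2 97.3]
```

```bash
python3 -m crank '[3,2,30,0,0,0,0,3,2,60,0,0,0,0,3,2,85,0,0,0,0,3,2,85,0,0,0,0,3,2,85,0,0,0,0]'
python3 - <<'E'
from h import *
o=robot.get_obs();M=R.from_quat(o['tool_rot']).as_matrix();print(o['position'],M.round(3).tolist(),o['ft_force'])
print("to go mm, tool axes:",(M.T@(np.array([.4634,-.2397,.0588])-o['position'])*1000).round(1))
E
```

```text
time: 9.65
position: [0.4652, -0.2436, 0.0789]
tool_rot: [0.996, -0.021, 0.084, 0.001]
ft_force: [0.2, -0.3, 1.0]
grip_width: 0.0869
grip_force: 0.0
[ 0.46521649 -0.24356062  0.07891286] [[0.985, -0.041, 0.168], [-0.041, -0.999, -0.006], [0.168, -0.001, -0.986]] [ 0.24854755 -0.25678264  0.98470189]
to go mm, tool axes: [-5.3 -3.8 19.5]
```

```bash
python3 -m crank '[-5,-4,7,0,0,0,0,-5,-4,14,0,0,0,0,-5,-4,19.5,0,0,0,0,-5,-4,19.5,0,0,0,0,-5,-4,19.5,0,0,0,0]'
python3 -c "
from h import *
o=robot.get_obs();M=R.from_quat(o['tool_rot']).as_matrix();print(o['position'],(M.T@(np.array([.4634,-.2397,.0588])-o['position'])*1000).round(1))"
python3 -m crank '[0,0,0,0,0,0,255,0,0,0,0,0,0,255,0,0,0,0,0,0,255,0,0,0,0,0,0,255,0,0,0,0,0,0,255]' 12
python3 -m crank '[0,0,0,0,0,0,255,0,0,0,0,0,0,255,0,0,0,0,0,0,255,0,0,0,0,0,0,255,0,0,0,0,0,0,255]' 35
python3 -c "
from h import *
o=robot.get_obs();M=R.from_quat(o['tool_rot']).as_matrix();print(o['position'],M.round(3).tolist())"
```

```text
time: 10.07
position: [0.464, -0.2402, 0.0596]
tool_rot: [0.996, -0.021, 0.085, 0.002]
ft_force: [0.3, -1.1, 0.1]
grip_width: 0.0868
grip_force: 0.0
[ 0.4639862  -0.24017179  0.05961105] [-0.7 -0.4  0.7]
time: 10.48
position: [0.4634, -0.2396, 0.0589]
tool_rot: [0.996, -0.021, 0.085, 0.002]
ft_force: [-0.1, 1.4, -0.0]
grip_width: 0.0614
grip_force: 0.3
time: 10.9
position: [0.4633, -0.2396, 0.0589]
tool_rot: [0.996, -0.021, 0.085, 0.002]
ft_force: [-0.3, 2.0, 2.2]
grip_width: 0.0591
grip_force: 35.0
[ 0.46332784 -0.23955223  0.05887401] [[0.985, -0.042, 0.169], [-0.041, -0.999, -0.007], [0.169, -0.0, -0.986]]
```

```bash
python3 -m crank '[3,0,-10,0,0,0,255,8,0,-39,0,0,0,255,15,0,-79,0,0,0,255,22,0,-118,0,0,0,255,29,0,-158,0,0,0,255]'
python3 -m crank '[7,0,-39,0,-2,0,255,14,0,-79,0,-4,0,255,21,0,-118,0,-6,0,255,24,0,-138,0,-8,0,255,24,0,-138,0,-9.74,0,255]'
python3 - <<'E'
from h import *
o=robot.get_obs();M=R.from_quat(o['tool_rot']).as_matrix();print(o['position'],M.round(3).tolist(),o['q'].round(2))
c=robot.camera("top");p=c["pixels"]
a=cv2.resize(p[145:215,215:345,::-1],None,fx=6,fy=6,interpolation=cv2.INTER_CUBIC)
c=robot.camera("scene");p=c["pixels"];g=proj(c,[.612,.121,.02])[0].astype(int);print(g)
b=cv2.resize(p[g[1]-30:g[1]+30,g[0]-35:g[0]+35,::-1],None,fx=8,fy=8,interpolation=cv2.INTER_CUBIC)
cv2.imwrite("pics/ns.png",b);cv2.imwrite("pics/s5.png",c["pixels"][:,:,::-1])
E
```

```text
time: 11.32
position: [0.4644, -0.2392, 0.2202]
tool_rot: [0.996, -0.021, 0.084, 0.001]
ft_force: [0.4, -0.2, -1.9]
grip_width: 0.0591
grip_force: 35.0
time: 11.73
position: [0.4678, -0.2414, 0.3654]
tool_rot: [1.0, -0.021, 0.004, 0.004]
ft_force: [0.5, -0.7, -2.5]
grip_width: 0.0592
grip_force: 35.0
[ 0.46780083 -0.24144275  0.36538374] [[0.999, -0.042, 0.008], [-0.042, -0.999, -0.008], [0.008, 0.008, -1.0]] [-0.69  0.26  1.52 -0.    1.34  0.92]
[238 229]
```

View pics/ns.png

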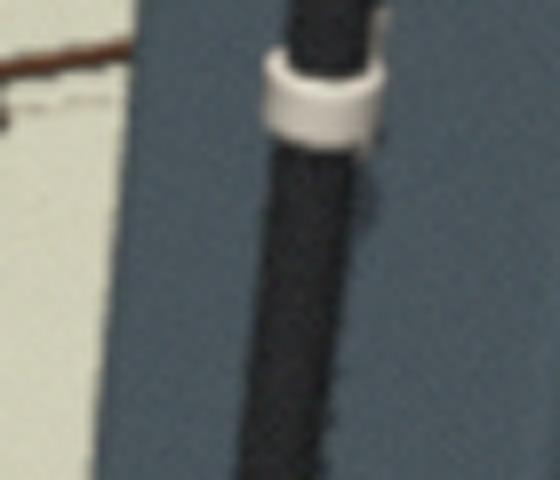

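The arm hides the nest in this scene crop, so I'll use the first pictures, where it is clear. One composite will show top on the left and scene on the right.

```bash
python3 - <<'E'
from h import *
t=cv2.imread("pics/top0.png")[150:212,230:275];s=cv2.imread("pics/scene0.png")[205:260,215:265]
a=cv2.resize(t,None,fx=8,fy=8,interpolation=cv2.INTER_CUBIC);b=cv2.resize(s,None,fx=8,fy=8,interpolation=cv2.INTER_CUBIC)
o=np.zeros((500,790,3),np.uint8);o[:a.shape[0],:a.shape[1]]=a;o[:b.shape[0],380:380+b.shape[1]]=b
cv2.imwrite("pics/nest.png",o)
E
```

```text
(no output)
```

View pics/nest.png

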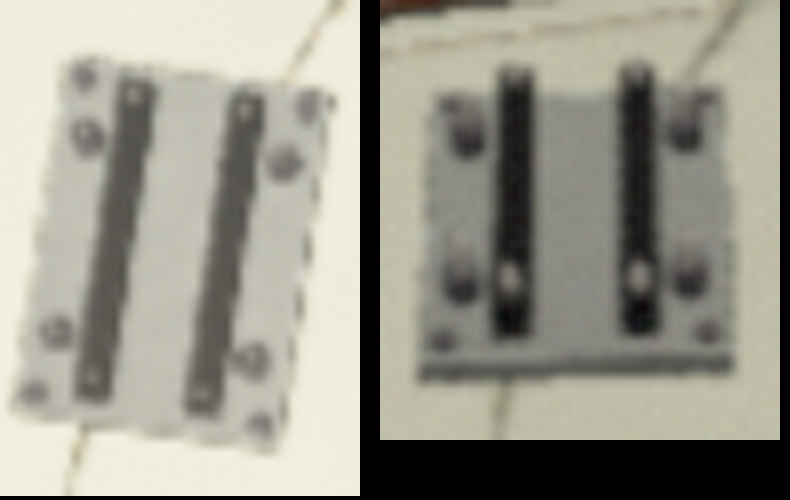

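The composite shows the nest from above (left) and from the side (right). In the top view the end-dowel tips are at (134,93), (247,110), (92,378) and (203,393), and the base screws at (84,77), (308,107), (33,391) and (261,425). In the scene view the screws are at (452,103), (707,98), (443,340) and (707,332), and the dowel tips at (515,75), (635,73), (510,272) and (640,272).

```bash
python3 - <<'E'
from h import *
t=robot.camera("top");s=robot.camera("scene")
ft=lambda a:np.array([(230+(x+.5)/8-.5,150+(y+.5)/8-.5) for x,y in a])
fs=lambda a:np.array([(215+(x-380+.5)/8-.5,205+(y+.5)/8-.5) for x,y in a])
for n,c,uv,z in[("dowT",t,ft([(134,93),(247,110),(92,378),(203,393)]),.034),("scrT",t,ft([(84,77),(308,107),(33,391),(261,425)]),.012),
 ("scrS",s,fs([(452,103),(707,98),(443,340),(707,332)]),.012),("dowS",s,fs([(515,75),(635,73),(510,270),(640,270)]),.034)]:
    w=cast(c,uv,z)[:,:2];ax=(w[0]+w[1]-w[2]-w[3])/2;ay=(w[0]+w[2]-w[1]-w[3])/2
    print(n,w.mean(0).round(4),"len",np.linalg.norm(ax).round(4),np.linalg.norm(ay).round(4),"yaw",np.degrees([np.arctan2(ax[1],ax[0]),np.arctan2(-ay[0],ay[1])]).round(1))
d=fs([(515,75),(635,73),(510,270),(640,270)]).mean(0);e=ft([(134,93),(247,110),(92,378),(203,393)]).mean(0)
P=lambda c:c["intrinsics"]@np.linalg.inv(c["extrinsics"])[:3]
for a,b in((d,e),(fs([(452,103),(707,98),(443,340),(707,332)]).mean(0),ft([(84,77),(308,107),(33,391),(261,425)]).mean(0))):
    X=cv2.triangulatePoints(P(s),P(t),a.reshape(2,1),b.reshape(2,1));print((X[:3]/X[3]).T.round(4))
o=robot.get_obs();print(o["position"],o["tool_rot"])
E
```

```text
dowT [0.6129 0.1206] len 0.1028 0.0402 yaw [ -9.8 -10. ]
scrT [0.6141 0.1213] len 0.1162 0.0824 yaw [-10.   -9.9]
scrS [0.6119 0.1195] len 0.116 0.0831 yaw [-10.1  -9.9]
dowS [0.6082 0.1201] len 0.0966 0.0395 yaw [ -9.4 -11.3]
[[0.6134 0.1202 0.0287]]
[[0.6141 0.1204 0.0088]]
[ 0.46483285 -0.23908205  0.35802038] [ 0.99978197 -0.02082913 -0.00103822 -0.00103978]
```

```bash
python3 - <<'E'
from h import *
c=robot.camera("scene");o=robot.get_obs();P0=o["position"];print(P0)
h=cv2.cvtColor(c["pixels"],cv2.COLOR_RGB2HSV)
m=cv2.inRange(h,(10,100,40),(30,255,255));z=P0[2]-.0135
C=np.array([[P0[0]+a,P0[1]+b,z] for a,b in((-.045,.032),(-.045,-.028),(.045,-.032),(.045,.028))])
u=proj(c,C);print("expected corners",u.round(0).tolist())
x0,y0=u.min(0).astype(int)-15;x1,y1=u.max(0).astype(int)+15
q=np.zeros_like(m);q[max(y0,0):y1,x0:x1]=m[max(y0,0):y1,x0:x1]
for ct in sorted(cv2.findContours(q,0,1)[0],key=cv2.contourArea)[::-1][:3]:
    ap=cv2.approxPolyDP(ct,2.5,True)[:,0];print(cv2.contourArea(ct),ap.tolist(),cast(c,ap,z).round(3)[:,:2].tolist())
cv2.imwrite("pics/held.png",cv2.resize(c["pixels"][max(y0-20,0):y1+20,x0-20:x1+20,::-1],None,fx=4,fy=4,interpolation=cv2.INTER_CUBIC))
E
```

```text
[ 0.4646032  -0.23902433  0.35773506]
expected corners [[411.0, 144.0], [439.0, 140.0], [421.0, 119.0], [395.0, 122.0]]
543.0 [[407, 123], [404, 135], [411, 145], [438, 142], [421, 122]] [[0.5, -0.234], [0.454, -0.207], [0.415, -0.205], [0.414, -0.263], [0.498, -0.265]]
15.0 [[397, 104], [399, 112], [401, 107]] [[0.587, -0.248], [0.55, -0.237], [0.571, -0.251]]
6.5 [[448, 104], [445, 108]] [[0.563, -0.361], [0.546, -0.345]]
```

```bash
python3 -m crank '[2,-40,0,0,0,0,255,5,-80,0,0,0,0,255,7,-120,0,0,0,0,255,9,-160,0,0,0,0,255,12,-200,0,0,0,0,255]'
python3 -m crank '[24,-33,0,0,0,2,255,48,-66,0,0,0,4,255,73,-99,0,0,0,6,255,97,-132,0,0,0,7.5,255,121,-165,0,0,0,7.5,255]'
python3 -m crank '[0,0,20,0,0,0,255,0,0,60,0,0,0,255,0,0,100,0,0,0,255,0,0,140,0,0,0,255,0,0,180,0,0,0,255]'
python3 -m crank '[0,0,20,0,0,0,255,0,0,40,0,0,0,255,0,0,40,0,0,0,255,0,0,40,0,0,0,255,0,0,40,0,0,0,255]'
cat > togo.py <<'E'
from h import *
o=robot.get_obs();M=R.from_quat(o['tool_rot']).as_matrix();p=o['position']
G=R.from_euler('z',-9.9,degrees=True)*R.from_quat([1,0,0,0])
print(p,o['ft_force'].round(1),"go",(M.T@(np.array([.613,.1204,.0445])-p)*1000).round(1),"turn",(R.from_matrix(M).inv()*G).as_rotvec(degrees=True).round(2))
E
python3 togo.py
```

```text
time: 12.4
position: [0.4846, -0.0387, 0.358]
tool_rot: [1.0, -0.022, -0.002, -0.001]
ft_force: [0.6, 0.3, -2.0]
grip_width: 0.0592
grip_force: 35.0
time: 12.82
position: [0.6137, 0.1209, 0.3576]
tool_rot: [0.996, -0.087, -0.002, 0.0]
ft_force: [0.3, -0.2, -2.3]
grip_width: 0.0592
grip_force: 35.0
time: 13.23
position: [0.6123, 0.1192, 0.1764]
tool_rot: [0.996, -0.086, -0.001, 0.0]
ft_force: [1.2, -0.2, -2.6]
grip_width: 0.0591
grip_force: 35.0
time: 13.65
position: [0.6142, 0.1191, 0.14]
tool_rot: [0.996, -0.086, 0.0, -0.0]
ft_force: [-0.3, 0.1, -1.8]
grip_width: 0.0593
grip_force: 35.0
[0.61422296 0.11914422 0.13997252] [-0.3  0.1 -1.8] go [-1.5 -1.  95.5] turn [-0.01 -0.05 -0.02]
```

```bash
python3 -m crank '[-1,-1,25,0,0,0,255,-1,-1,50,0,0,0,255,-1,-1,75,0,0,0,255,-1,-1,75,0,0,0,255,-1,-1,75,0,0,0,255]'
python3 togo.py
python3 - <<'E'
from h import *
for n in("scene","top"):
    c=robot.camera(n);o=robot.get_obs();p=o["position"];h=cv2.cvtColor(c["pixels"],cv2.COLOR_RGB2HSV)
    m=cv2.inRange(h,(10,90,40),(30,255,255));z=p[2]-.0135;u=proj(c,[p[0],p[1],z])[0].astype(int);q=np.zeros_like(m)
    q[u[1]-30:u[1]+30,u[0]-25:u[0]+25]=m[u[1]-30:u[1]+30,u[0]-25:u[0]+25]
    for ct in sorted(cv2.findContours(q,0,1)[0],key=cv2.contourArea)[::-1][:2]:
        ap=cv2.approxPolyDP(ct,2,True)[:,0];print(n,cv2.contourArea(ct),ap.tolist(),cast(c,ap,z).round(3)[:,:2].tolist())
E
```

```text
time: 14.07
position: [0.613, 0.1205, 0.0651]
tool_rot: [0.996, -0.086, -0.0, -0.0]
ft_force: [0.6, 0.5, -2.2]
grip_width: 0.0594
grip_force: 35.0
[0.61303508 0.12045414 0.0650632 ] [ 0.6  0.5 -2.2] go [-0.   0.1 20.6] turn [-0.    0.02 -0.01]
scene 13.0 [[250, 209], [248, 213], [251, 224]] [[0.646, 0.084], [0.631, 0.092], [0.586, 0.093]]
scene 12.0 [[247, 188], [262, 188]] [[0.739, 0.076], [0.73, 0.036]]
```

Occluded in both views, but the position is on target. I'll lower it gently and watch the force.

```bash
python3 -m crank '[0,0,4,0,0,0,255,0,0,8,0,0,0,255,0,0,12,0,0,0,255,0,0,12,0,0,0,255,0,0,12,0,0,0,255]'; python3 togo.py
python3 -m crank '[0,0,2,0,0,0,255,0,0,4,0,0,0,255,0,0,6,0,0,0,255,0,0,6,0,0,0,255,0,0,6,0,0,0,255]'; python3 togo.py
```

```text
time: 14.58
position: [0.6127, 0.1205, 0.0523]
tool_rot: [0.996, -0.086, -0.0, 0.0]
ft_force: [0.7, -0.3, -2.3]
grip_width: 0.0591
grip_force: 35.0
[0.61271825 0.12050184 0.05234754] [ 0.7 -0.3 -2.3] go [0.3 0.1 7.8] turn [ 0.    0.03 -0.01]
time: 15.0
position: [0.6128, 0.1205, 0.0463]
tool_rot: [0.996, -0.086, -0.0, 0.0]
ft_force: [0.4, 1.3, -1.4]
grip_width: 0.0593
grip_force: 35.0
[0.61279067 0.12047214 0.04625861] [ 0.4  1.3 -1.4] go [0.2 0.  1.8] turn [ 0.01  0.03 -0.  ]
```

```bash
python3 -m crank '[0,0,0.8,0,0,0,255,0,0,1.6,0,0,0,255,0,0,1.6,0,0,0,255,0,0,1.6,0,0,0,255,0,0,1.6,0,0,0,255]'; python3 togo.py
python3 -m crank '[0,0,0,0,0,0,60,0,0,0,0,0,0,60,0,0,0,0,0,0,60,0,0,0,0,0,0,30,0,0,0,0,0,0,0]'
python3 -m crank '[0,0,0,0,0,0,0,0,0,0,0,0,0,0,0,0,-10,0,0,0,0,0,0,-30,0,0,0,0,0,0,-60,0,0,0,0]'
python3 togo.py
```

```text
time: 15.42
position: [0.6131, 0.1205, 0.0456]
tool_rot: [0.996, -0.086, 0.0, -0.0]
ft_force: [-1.4, 0.1, 4.8]
grip_width: 0.0595
grip_force: 35.0
[0.6131177  0.12049378 0.04556713] [-1.4  0.1  4.8] go [-0.1  0.1  1.1] turn [-0.01 -0.03  0.  ]
time: 15.83
position: [0.613, 0.1205, 0.0447]
tool_rot: [0.996, -0.086, -0.0, -0.0]
ft_force: [-0.7, -0.3, 0.3]
grip_width: 0.0736
grip_force: 0.0
time: 16.25
position: [0.611, 0.1203, 0.1036]
tool_rot: [0.996, -0.086, -0.003, 0.0]
ft_force: [0.7, 0.4, -0.6]
grip_width: 0.0868
grip_force: 0.0
[0.61095319 0.12034269 0.10358057] [ 0.7  0.4 -0.6] go [ 2.4 -0.5 59.1] turn [ 0.07  0.34 -0.01]
```

```bash
python3 -m crank '[0,0,-40,0,0,0,0,0,0,-80,0,0,0,0,0,0,-120,0,0,0,0,0,0,-160,0,0,0,0,0,0,-200,0,0,0,0]'
python3 -m crank '[0,0,-30,0,0,0,0,0,0,-60,0,0,0,0,-40,0,-60,0,0,0,0,-80,0,-60,0,0,0,0,-110,10,-60,0,0,0,0]'
python3 -m crank '[0,40,0,0,0,0,0,0,80,0,0,0,0,0,0,120,0,0,0,0,0,0,160,0,0,0,0,0,0,200,0,0,0,0,0]'
python3 -m crank '[0,40,0,0,0,0,0,0,80,0,0,0,0,0,0,120,0,0,0,0,0,0,120,0,0,0,0,0,0,120,0,0,0,0,0]'
python3 - <<'E'
from h import *
c=robot.camera("top");p=c["pixels"];h=cv2.cvtColor(p,cv2.COLOR_RGB2HSV)
m=cv2.inRange(h,(10,70,100),(30,255,255));q=np.zeros_like(m);q[150:212,225:280]=m[150:212,225:280]
ct=max(cv2.findContours(q,0,1)[0],key=cv2.contourArea);r=cv2.minAreaRect(ct);w=cast(c,cv2.boxPoints(r),.031)
print(cast(c,r[0],.031).round(4),np.linalg.norm(np.diff(w,axis=0),axis=1).round(4),w.round(3).tolist())
t=cv2.resize(p[145:215,215:285,::-1],None,fx=8,fy=8,interpolation=cv2.INTER_CUBIC)
cv2.imwrite("pics/fin.png",t)
E
```

```text
time: 16.67
position: [0.6123, 0.1205, 0.3079]
tool_rot: [0.996, -0.086, 0.0, -0.0]
ft_force: [0.7, -0.6, 0.1]
grip_width: 0.0872
grip_force: 0.0
time: 17.08
position: [0.5002, 0.1308, 0.3661]
tool_rot: [0.996, -0.086, 0.0, -0.001]
ft_force: [0.0, 0.5, 0.1]
grip_width: 0.0873
grip_force: 0.0
time: 17.5
position: [0.4674, -0.0687, 0.3659]
tool_rot: [0.996, -0.086, 0.001, 0.0]
ft_force: [1.0, -0.1, 0.5]
grip_width: 0.0872
grip_force: 0.0
time: 17.92
position: [0.4472, -0.1876, 0.3654]
tool_rot: [0.996, -0.089, 0.0, 0.0]
ft_force: [0.1, 0.7, -0.1]
grip_width: 0.0869
grip_force: 0.0
[[0.6112 0.1217 0.031 ]] [0.0933 0.0622 0.0931] [[0.571, 0.16, 0.031], [0.663, 0.144, 0.031], [0.652, 0.083, 0.031], [0.56, 0.099, 0.031]]
```

View pics/fin.png

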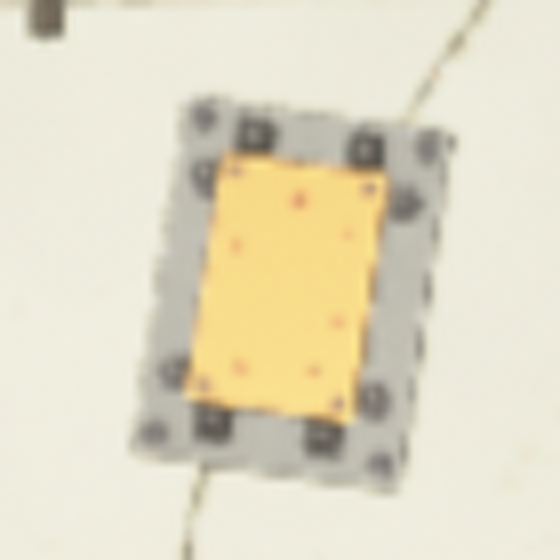

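The plate lies plain side up (bridge down) between all eight dowels. Its corners are at about (222,155), (388,172), (352,420) and (187,395), and it shows its full 93 x 62 mm size, so it is flat.

```bash
python3 -c "
from rig import robot
print(robot.hand_in())"
```

```text
the job is handed in; nothing more can be done
None
```

The plate flipped over the chute bar and now lies bridge down in the nest between the dowels. The job was handed in about 18 s into the 70 s limit, with no verdict returned, and the moves went nowhere near the tray, tweezers or oil cup, though I took no last picture of them.

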